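Tighten a V-block clamp screw with the T-handled hex key

ROBOT

A 6-joint arm with a two-finger parallel gripper is mounted at the origin on the work surface. World frame = base frame: x ahead of the robot, y to its left, z up, the work surface at z = 0. Lengths are in mm, angles in rad, forces in N, time in s.
With the tool pointing down it reaches from about 400 to 925 mm from the base axis. Payload 12.5 kg.
Tool frame: the origin (TCP) lies between the finger pads; the fingertips stand 14 mm ahead of it and the grasp point (between the pads) lies 5 mm behind it; x points along the fingers, y is the direction in which the jaws open and shut, and the axes are right-handed (so a half turn about x gives the same grasp; the last joint's range is limited). The gripper opens to 95 mm and grips with 3 to 60 N. Pads are 20 mm wide; open, the fingers measure 119 mm over their backs; the gripper's body (75 mm by 180 mm) begins 59 mm behind the grasp point.
Start: joints at [1.163, 0.491, 1.559, -0, 1.092, -0.106], TCP at [185.757, 596.774, 228.661] pointing down, gripper open.
Joint ranges: [-3.1, 3.1], [-0.84, 2.19], [0.05, 2.79], [-1.13, 4.28], [0.06, 2.93], [-2.69, 2.69]. Speed limits (rad/s): [2.22, 2.22, 2.79, 3.14, 3.14, 3.14].

INTERFACE

Orientations are given as [roll, pitch, yaw] about the fixed x, y, z axes, in that order (R = Rz(yaw) Ry(pitch) Rx(roll)).
In Python, from cell import env, cams gives the robot as it stands.
- The arm moves only by the tool carry_out, never from a script. Its arguments are lists of equal length, an entry for each row: "grip": the closure, from -1 (fully open) to 1 (shut); "linear": the shift along the tool's x, y, z scaled (see below), a list of three; "turn": the turn about the tool's x scaled (see below). In form: {"grip": [grip, ...], "linear": [[tx, ty, tz], ...], "turn": [turn, ...]}. A call has 1 to 5 rows; each row shifts and turns the commanded pose from where the row before left it, along the tool's axes as they then stand; what a row does not reach is not made up. The controller multiplies each number of a shift by 0.5 m and each number of a turn by 180 degrees. A row lasts 1/10 s, in which the tool goes at most 50 mm and 8.59 degrees, less where a joint would pass 70% of its speed; a pose out of reach is approached as far as the arm can. A call with a number of a shift or a turn outside -1 to 1 is refused whole. A call with a gripper value outside its range is refused whole. The fingers move at their own pace and stop on an object; the grip force is fixed at half the most. Time passes only in rows, so rows that do not move let the fingers close. It gives the time, the measured TCP pose, the force and the opening at its end, in the units of the state.
- env.state(): the state, without advancing time (a new reading comes with each control period).
- cams.read_camera(name): name is "scene" or "top" or "wrist"; returns the picture (480x640x3 uint8, blue, green, red); there is no depth.
- cams.camera_info(name): a dict with "fx", "fy", "cx", "cy" (pixels), "dist" ([k1, k2, p1, p2, k3] as OpenCV has them; the pictures are not rectified), "view" (4x4, takes a point from world to camera coordinates). Camera axes: x right, y down, z forward; pixel columns grow to the right and rows downward; lengths in mm; the calibration is good to about 2 mm. A picture is of the moment at which its call begins: read the wrist's pose just before it. camera_info takes no time and is no camera call; for the wrist camera it gives the pose at the moment of the call.
- env.job_done(): hands the job in, once; it reports no verdict.
The state is a dict: "t": time; "joints": joint angles; "qvel": joint speeds; "tau": joint torques, N m; "eef_pos": TCP position; "tcp_rot": TCP orientation; "ft_force": force on the tool from outside, world axes, zero at the start; "moment": the same for the moment, N m; "opening": opening from 0.0 (shut) to 1.0 (fully open).
Only numpy, scipy, OpenCV 4.12 (cv2) and the standard library are available. Lean on these libraries where they do the work, as an engineer would, in place of code of your own. Each camera call takes 0.05 s, during which the arm holds its last target. There are 200 camera calls.

TASK

Clamp the bolt lying in the V-block: take the larger of the two T-handled hex keys off the sloping rest, stand it upright and fully home in the hexagon socket of the clamp screw on top of the bridge, and let go of it. Then take it again by its T-handle, turn the screw clockwise (seen from above) until it stops, and leave the key standing fully home in the screw. Leave the bolt in its V, and the smaller key and the other loose things on the bench as they are.

Things in the scene. Friction and masses are not known exactly. Their poses are not given: they have to be found in the camera images.
- key_shaft (a point): Grasp point on the larger hex key (360 g), on the centre line of its bare steel hexagonal shaft, 70 mm from the tip. The shaft is 17 mm across the flats, 160 mm long. z: along the shaft to the handle; y: along the cross-bar. Two flats are square to y, the others every 60 degrees. It lies in the rest rising at 28 degrees to the handle, y level; centre of mass 92 mm from the tip.
- key_tip (a point): Centre of the larger key's tip face, the far end of its shaft; the last 2 mm are stepped down to a 15 mm round point. Axes as key_shaft. If the shaft is gripped across its flats (along y) with the hand 38 to 45 degrees off the shaft on the handle's side, the key can be stood upright with the hand tilted 45 degrees at most and clear of the cross-bar.
- key_handle (a point): Centre of the larger key's black plastic T-handle, 174 mm from the tip: a straight cross-bar 110 mm long in y, 24 mm thick in x, 28 mm high in z, with a round neck of 22 mm diameter over the last 6 mm of shaft below it. Axes as key_shaft. Standing home in the screw it is about 248 mm above the bench and can be gripped from above, across its thickness.
- socket_floor (a point): Centre of the floor of the hexagon socket in the clamp screw's bright steel head (30 mm diameter). Socket: 18 mm across the flats, 13 mm deep; its mouth is sunk 5 mm below the bridge's top in a 33 mm round hole. z up; the axes turn with the screw. Two flats are square to y, so the key enters upright with its y at a multiple of 60 degrees from this y, within 6 degrees. Let go there it leans up to 6 degrees.
- screw (a joint): Turn of the clamp screw in rad: grows clockwise seen from above; it starts between 0 and 0.5 and comes to a hard stop at 1.6 (tight). Turning takes about 0.15 N m all the way; the screw stays where it is left, and sinks 2 mm per full turn. The key has some 0.2 rad of play in the socket before the screw follows; forced 0.3 rad or more past the stop, it slips round in the socket.
- fixture: The clamp fixture, fixed: grey base plate 160 x 150 x 12 mm, dark V-block, and over it a steel bridge (46 mm in x, 136 mm in y, top 92 mm above the bench) on two posts. The clamp screw is in the bridge's middle; 50 mm to either side of it along y stand a nut and stud, 18 mm high. Origin: centre of the base's underside, straight below the screw; z up, y along the bridge, x along the V.
- specimen_mid (a point): The bolt to be clamped: steel, shank 20 mm in diameter and 90 mm long along x, hexagon head 30 mm at the +x end. It lies in the V under the bridge. The point is on its axis, midway along the bolt. Leave it there.
- rest: The sloping key rest, fixed: grey base plate 160 x 210 mm, at each of two places 110 mm apart in y two posts 24 mm wide, 32 and 77 mm high, with black V saddles. The saddles hold the keys 27 and 122 mm from the tip, tips to -x against stop plates 30 mm wide, handles raised to +x. Either key may be in either place. Origin: on the bench, midway between the two places; z up.
- small_key_shaft (a point): Point on the shaft of the smaller hex key, 70 mm from its tip (shaft 8 mm across the flats, 145 mm long, cross-bar 70 mm long, 16 mm thick): the wrong size. Axes as the larger key's. Leave it in the rest.
- bolt: A loose steel hexagon bolt standing on its head on the bench, 78 mm high, 30 mm wide at the head. Origin: centre of its underside.
- nut: A loose steel hexagon nut, 30 mm across the flats, 16 mm high, flat on the bench. Origin: centre of its underside.
- beaker: An open glass beaker, 68 mm in diameter, 85 mm high. Origin: centre of its underside.
- wash_bottle: A white plastic wash bottle with a bent spout, 68 mm in diameter, 190 mm high. Origin: centre of its underside.
There are look-alikes about, which are no part of the job. Leave any pink or turquoise look-alike of the part that bears specimen_mid alone.

How it is judged (in metres and radians):
On the way:
1. the larger key stands on its own fully home in the socket of the clamp screw, let go, before the screw is tight (z of key_tip in the frame of socket_floor below 0.004 m and horizontal distance between key_tip and socket_floor below 0.004 m and angle between key_tip's own z axis and vertical below 0.17 rad and contact force between the fingers and key below 0.2 N and value of joint screw below 1.2 rad), for 0.2 s.
At the end, for the whole second after the job is handed in: the screw is turned clockwise to its stop (within 0.2 rad); the larger key stands let go and at rest in its socket, tip within 4 mm of the socket's floor and leaning less than 10 degrees; the bolt is still in its V, within 12 mm of where it was (value of joint screw above 1.4 rad and z of key_tip in the frame of socket_floor below 0.004 m and horizontal distance between key_tip and socket_floor below 0.004 m and angle between key_tip's own z axis and vertical below 0.17 rad and contact force between the fingers and key below 0.2 N and linear speed of key below 0.03 m/s and z of specimen_mid in the frame of fixture above 0.037 m and distance of specimen_mid from where it was at the start of the episode below 0.012 m); the robot touches nothing.
It fails at once if the smaller key is moved by more than 30 mm (distance of small_key_shaft from where it was at the start of the episode above 0.03 m).
It fails at once if a loose thing on the bench is moved by more than 30 mm or knocked over (distance of any of bolt, nut, beaker, wash_bottle from where it was at the start of the episode above 0.03 m or angle between any of bolt, nut, beaker, wash_bottle's own z axis and vertical above 0.6 rad).
It also fails if it takes over 58 s, if anything falls off the work surface, if the arm or the gripper's body presses on something with over 40 N, if the wrist force passes 120 N, or if a joint passes its speed limit or range.

## Working session

There is one attempt and no reset: what is moved stays moved. The work goes in short steps, Python scripts to look and compute and a tool call to move; the robot and the scene stay as the last step left them, time stands still between calls to the robot, and variables do not carry over. Pictures are saved under pics/ and viewed, about 8 in all and at most 12, crops included, and the job is handed in when it is done.

Besides the shell and the picture viewer there is one more tool, called after ">>>" as a command line: name --pt "numbers of a row" for each row, then --argument value for the rest. carry_out: Moves the arm, as the interface text tells. Shifts and turns lie within -1 to 1; 1 stands for 0.5 m of shift or 180 degrees of turn. Its arguments: {"type":"object","properties":{"grip":{"type":"array"},"linear":{"type":"array"},"turn":{"type":"array"}},"required":["grip","linear","turn"]}

```bash
ls; mkdir -p pics; python3 - <<'E'
from cell import env,cams
import cv2,numpy as np
s=env.state();print({k:np.round(v,3).tolist() for k,v in s.items()})
for n in("scene","top","wrist"):
    i=cams.camera_info(n);print(n,{k:np.round(v,3).tolist() for k,v in i.items()})
    cv2.imwrite(f"pics/{n}0.png",cams.read_camera(n))
E
```

```text
pics
{'t': 0.0, 'joints': [1.163, 0.492, 1.559, -0.0, 1.092, -0.106], 'qvel': [-0.001, -0.001, 0.001, 0.001, 0.001, -0.0], 'tau': [-0.001, -61.264, -25.816, 0.069, 0.048, -0.0], 'eef_pos': [185.655, 596.535, 228.05], 'tcp_rot': [-1.668, 1.57, -1.97], 'ft_force': [0.391, -0.417, -0.852], 'moment': [0.011, 0.036, 0.009], 'opening': 0.998}
scene {'fx': 450.783, 'fy': 450.783, 'cx': 321.936, 'cy': 238.735, 'dist': [-0.1, 0.0, 0.0, 0.0, 0.0], 'view': [[0.043, 0.999, -0.009, -38.974], [0.651, -0.035, -0.758, -284.42], [-0.758, 0.027, -0.652, 1390.549], [0.0, 0.0, 0.0, 1.0]]}
top {'fx': 502.293, 'fy': 502.293, 'cx': 325.917, 'cy': 240.438, 'dist': [-0.03, 0.0, 0.0, 0.0, 0.0], 'view': [[0.024, -1.0, -0.004, 3.791], [-0.994, -0.023, -0.109, 575.937], [0.108, 0.007, -0.994, 905.311], [0.0, 0.0, 0.0, 1.0]]}
wrist {'fx': 411.046, 'fy': 411.046, 'cx': 325.015, 'cy': 231.17, 'dist': [-0.064, 0.0, 0.0, 0.0, 0.0], 'view': [[0.296, 0.955, -0.001, -624.508], [0.914, -0.283, 0.292, -32.605], [0.278, -0.087, -0.956, 391.377], [0.0, 0.0, 0.0, 1.0]]}
```

View pics/scene0.png

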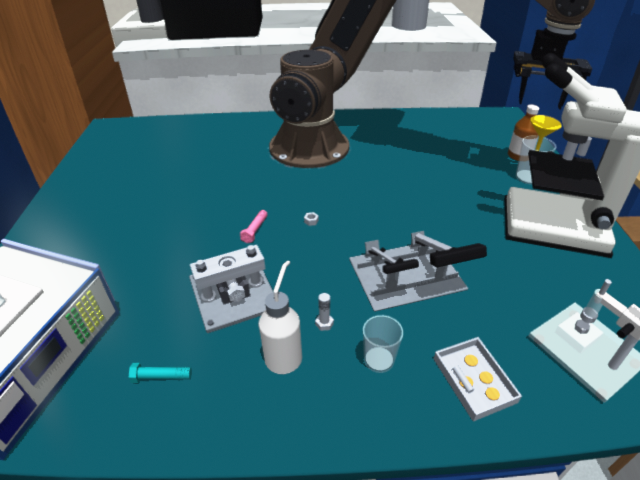

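View pics/top0.png

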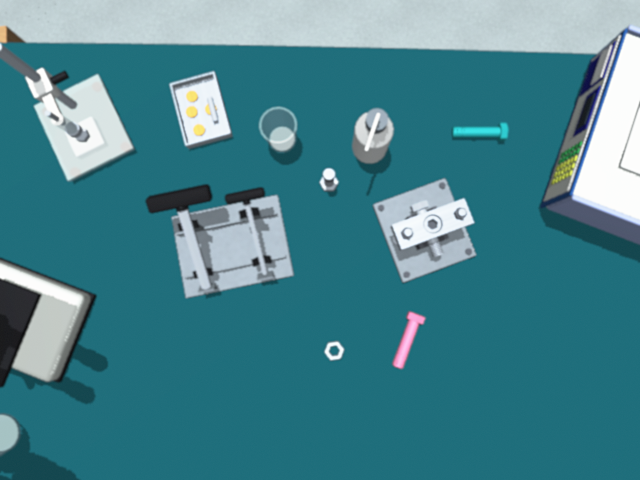

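```bash
cat > h.py <<'E'
import numpy as np,cv2
from cell import env,cams
def K(i): return np.array([[i['fx'],0,i['cx']],[0,i['fy'],i['cy']],[0,0,1.]])
def ray(i,uv):
    p=cv2.undistortPoints(np.array([[uv]],float),K(i),np.array(i['dist']))[0,0]
    V=np.array(i['view']);R,t=V[:3,:3],V[:3,3]
    return -R.T@t, R.T@np.array([p[0],p[1],1])
def atz(i,uv,z):
    o,d=ray(i,uv);return o+d*(z-o[2])/d[2]
def tri(obs):
    A=0;b=0
    for i,uv in obs:
        o,d=ray(i,uv);d=d/np.linalg.norm(d);P=np.eye(3)-np.outer(d,d);A=A+P;b=b+P@o
    return np.linalg.solve(A,b)
def proj(i,X):
    V=np.array(i['view']);r=cv2.Rodrigues(V[:3,:3])[0]
    return cv2.projectPoints(np.array(X,float).reshape(-1,3),r,V[:3,3],K(i),np.array(i['dist']))[0][:,0]
E
python3 - <<'E'
import cv2,numpy as np
t=cv2.imread('pics/top0.png');s=cv2.imread('pics/scene0.png')
def crop(im,x,y,w,h,W,H): return cv2.resize(im[y:y+h,x:x+w],(W,H),interpolation=cv2.INTER_CUBIC)
# top rest, top fixture ; scene rest, scene fixture  (x4 / x4 / ...)
a=np.hstack([crop(t,140,175,160,130,400*1,325),crop(t,365,172,120,120,325,325)])
b=np.hstack([crop(s,340,225,160,100,400,250),crop(s,185,235,104,80,325,250)])
cv2.imwrite('pics/c1.png',np.vstack([a,b]))
E
```

```text
(no output)
```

View pics/c1.png

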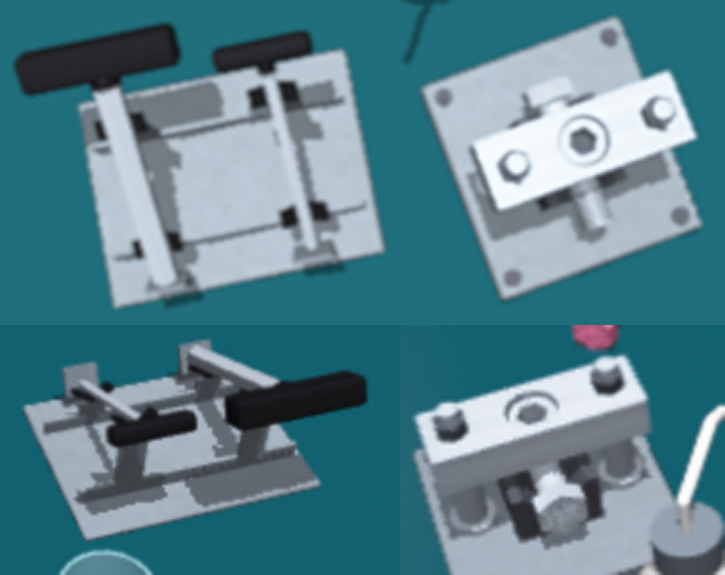

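View pics/wrist0.png

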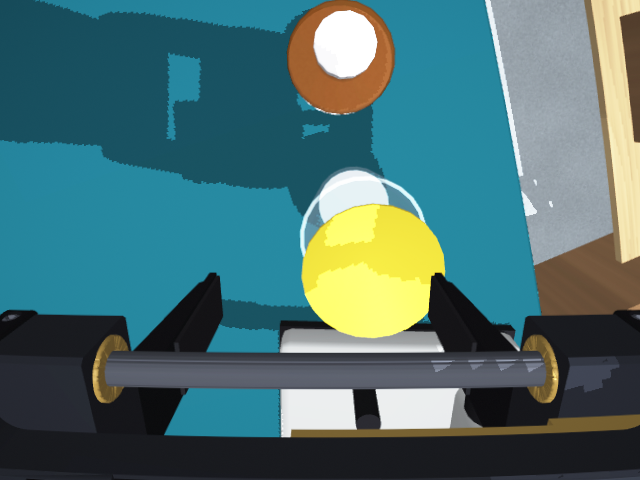

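```bash
python3 - <<'E'
from h import *
T=cams.camera_info('top');S=cams.camera_info('scene')
np.set_printoptions(precision=1,suppress=True)
c=lambda x,y:(140+x/2.5,175+y/2.5); f=lambda x,y:(365+(x-400)/2.708,172+y/2.708)
sr=lambda x,y:(340+x/2.5,225+(y-325)/2.5); sf=lambda x,y:(185+(x-400)/3.125,235+(y-325)/3.125)
print('screw tri',tri([(T,f(582,140)),(S,sf(531,410))]),atz(T,f(582,140),87),atz(S,sf(531,410),87))
a,b=atz(T,f(515,163),110),atz(T,f(658,108),110);print('nuts',a,b,np.linalg.norm(a-b),np.degrees(np.arctan2(*(a-b)[1::-1])))
q=[atz(T,f(*p),92) for p in((472,146),(665,72),(696,137),(496,210))];print('bridge',q,sum(q)/4)
q=[atz(T,c(*p),5) for p in((80,105),(344,52),(384,250),(114,306))];print('rest plate',q,sum(q)/4)
for k in range(4):print(np.linalg.norm(q[k]-q[k-1]),np.degrees(np.arctan2(*(q[k]-q[k-1])[1::-1])))
# bar ends
for z in(105,115,125):
    a,b=atz(T,c(17,74),z),atz(T,c(178,42),z);print(z,a,b,np.linalg.norm(a-b),np.degrees(np.arctan2(*(a-b)[1::-1])),(a+b)/2)
print('bar tri',tri([(T,c(98,59)),(S,sr(297,396))]))
print('tip',[atz(T,c(168,282),z) for z in(30,40,50)])
a,b=atz(T,c(109,95),100),atz(T,c(168,282),40);print(a,b,np.degrees(np.arctan2(*(a-b)[1::-1])),np.linalg.norm(a-b))
E
```

```text
screw tri [ 603.1 -169.6   90.6] [ 603.6 -169.4   87. ] [ 599.2 -171.4   87. ]
nuts [ 584.5 -122.4  110. ] [ 621.9 -213.1  110. ] 98.0952462292812 112.36871587396178
bridge [array([597.3, -97.3,  92. ]), array([ 648.8, -222.5,   92. ]), array([ 606.6, -242.3,   92. ]), array([ 556.2, -113.1,   92. ])] [ 602.2 -168.8   92. ]
rest plate [array([617.3, 316.4,   5. ]), array([663.4, 113.2,   5. ]), array([510.9,  77.5,   5. ]), array([463.4, 281.7,   5. ])] [563.8 197.2   5. ]
157.7099130549237 12.734486676424972
208.41404794728962 -77.21260060381321
156.5794051925922 -166.8085794850093
209.66687204077888 103.09738082181859
105 [623.1 330.  105. ] [648.2 218.4 105. ] 114.2857174813399 102.64369504298625 [635.7 274.2 105. ]
115 [621.4 326.2 115. ] [646.1 216.  115. ] 112.9528958074541 102.64369504298628 [633.8 271.1 115. ]
125 [619.7 322.5 125. ] [644.1 213.6 125. ] 111.62007413356821 102.64369504298627 [631.9 268.1 125. ]
bar tri [632.4 270.2 119.2]
tip [array([482.4, 235.3,  30. ]), array([482.3, 232.9,  40. ]), array([482.2, 230.5,  50. ])]
[610.6 266.1 100. ] [482.3 232.9  40. ] 14.552457556094742 145.4385177502777
```

```bash
cat >> h.py <<'E'
from scipy.spatial.transform import Rotation as Ro
np.set_printoptions(precision=3,suppress=True)
def st():
    s=env.state();R=Ro.from_euler('xyz',s['tcp_rot']).as_matrix()
    print('t',round(s['t'],2),'tcp',np.round(s['eef_pos'],1),'yawY',round(np.degrees(np.arctan2(R[1,1],R[0,1])),2),'F',np.round(s['ft_force'],1),'M',np.round(s['moment'],2),'op',round(s['opening']*95,1),'q6',round(s['joints'][5],2));return s,R
def to(target,yaw):  # yaw of tool y (deg); linear in tool axes /500, applied before the turn; turn/180
    s,R=st();d=R.T@(np.array(target)-s['eef_pos'])/500
    y=np.degrees(np.arctan2(R[1,1],R[0,1]));t=-(yaw-y)
    t=(t+180)%360-180
    print('linear',d.round(4),'sumturn deg',round(t,2),'/180:',round(t/180,4),'half',(d.round(4)))
E
python3 - <<'E'
from h import *
u=np.array([np.cos(np.radians(12.8)),np.sin(np.radians(12.8)),0])
b=np.array([632,268,0])
s,R=st();print(R)
p=b-21*u;print(p)
to([p[0],p[1],520],12.8); to([p[0],p[1],520],192.8)
E
```

```text
t 0.15 tcp [185.7 596.6 228.2] yawY 72.71 F [0.1 0.1 0.2] M [ 0.   -0.    0.01] op 95.0 q6 -0.11
[[-0.     0.297  0.955]
 [-0.001  0.955 -0.297]
 [-1.    -0.001 -0.   ]]
[611.522 263.347   0.   ]
t 0.15 tcp [185.7 596.6 228.2] yawY 72.71 F [0.1 0.1 0.2] M [ 0.   -0.    0.01] op 95.0 q6 -0.11
linear [-0.583 -0.384  1.011] sumturn deg 59.91 /180: 0.3328 half [-0.583 -0.384  1.011]
t 0.15 tcp [185.7 596.6 228.2] yawY 72.71 F [0.1 0.1 0.2] M [ 0.   -0.    0.01] op 95.0 q6 -0.11
linear [-0.583 -0.384  1.011] sumturn deg -120.09 /180: -0.6672 half [-0.583 -0.384  1.011]
```

>>> carry_out --grip '[-1, -1, -1, -1, -1]' --pt "-0.095 0 0" --pt "-0.095 0 0" --pt "-0.095 0 0" --pt "-0.095 0 0" --pt "-0.095 0 0" --turn '[0, 0, 0, 0, 0]'

```text
t: 0.65
eef_pos: [185.5, 596.3, 468.1]
tcp_rot: [-1.673, 1.571, -1.975]
ft_force: [-0.7, 0.6, -0.5]
opening: 1.001
```

>>> carry_out --grip '[-1, -1, -1, -1, -1]' --pt "-0.095 0 0" --pt "0 -0.035 0.092" --pt "0 -0.035 0.092" --pt "0 -0.035 0.092" --pt "0 -0.035 0.092" --turn '[0, 0, 0, 0, 0]'

```text
t: 1.15
eef_pos: [341.7, 473.8, 513.5]
tcp_rot: [-1.942, 1.571, -2.243]
ft_force: [0.4, 0.5, 0.2]
opening: 1.004
```

>>> carry_out --grip '[-1, -1, -1, -1, -1]' --pt "0 -0.035 0.092" --pt "0 -0.035 0.092" --pt "0 -0.035 0.092" --pt "0 -0.035 0.092" --pt "0 -0.035 0.092" --turn '[0, 0, 0, 0, 0]'

```text
t: 1.65
eef_pos: [535.5, 321.8, 513.6]
tcp_rot: [3.093, 1.571, 2.791]
ft_force: [-0.0, 0.8, 0.2]
opening: 1.0
```

>>> carry_out --grip '[-1, -1, -1, -1, -1]' --pt "0 -0.035 0.092" --pt "0 -0.035 0.092" --pt "0 0 0" --pt "0 0 0" --pt "0 0 0" --turn '[0, 0, 0.0475, 0.0475, 0.0475]'

```text
t: 2.15
eef_pos: [612.1, 262.0, 513.0]
tcp_rot: [-2.175, 1.57, -2.932]
ft_force: [0.2, -0.9, -0.3]
opening: 1.001
```

>>> carry_out --grip '[-1, -1, -1, -1, -1]' --pt "0 0 0" --pt "0 0 0" --pt "0 0 0" --pt "0 0 0" --pt "0 0 0" --turn '[0.0475, 0.0475, 0.0475, 0.0475, 0]'

```text
t: 2.65
eef_pos: [611.7, 262.5, 513.3]
tcp_rot: [-1.61, 1.57, -2.958]
ft_force: [-0.1, -0.3, -0.1]
opening: 0.998
```

```bash
python3 - <<'E'
from h import *
to([611,263,300],12.8)
cv2.imwrite('pics/w1.png',cams.read_camera('wrist'))
E
```

```text
t 2.65 tcp [611.7 262.5 513.3] yawY 12.73 F [-0.1 -0.3 -0.1] M [-0.1   0.01  0.05] op 94.8 q6 0.08
linear [ 0.427 -0.001 -0.001] sumturn deg -0.07 /180: -0.0004 half [ 0.427 -0.001 -0.001]
```

View pics/w1.png

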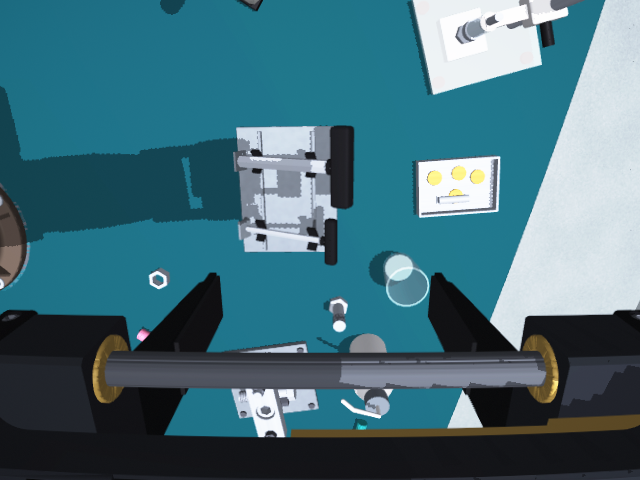

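```bash
python3 - <<'E'
from h import *
T=cams.camera_info('top');S=cams.camera_info('scene');W=cams.camera_info('wrist')
c=lambda x,y:(140+x/2.5,175+y/2.5);sr=lambda x,y:(340+x/2.5,225+(y-325)/2.5)
print(tri([(T,c(98,59)),(W,(342,167))]),tri([(T,c(98,59)),(W,(342,167)),(S,sr(297,396))]))
print('tip',tri([(T,c(168,282)),(W,(243,161))]))
u=np.array([np.cos(np.radians(12.8)),np.sin(np.radians(12.8)),0])
v=np.array([-u[1],u[0],0]);z=np.array([0,0,1])
# model check: project bar corners for hypothesised centre
for C in([632,268,113],[632,268,117],[630,268,113],[634,268,113]):
    kz=.883*u+.469*z;kn=-.469*u+.883*z;P=[np.array(C)+a*14*kz+b*12*kn+e*55*v for e in(-1,1) for a,b in((1,1),(1,-1),(-1,1),(-1,-1))]
    for n,i in(('T',T),('W',W),('S',S)):
        q=proj(i,P);print(C,n,q.min(0),q.max(0))
E
```

```text
[632.671 271.387 113.341] [631.931 271.122 118.138]
tip [484.067 235.34   26.665]
[632, 268, 113] T [145.608 183.651] [215.265 215.515]
[632, 268, 113] W [327.802 127.265] [355.487 212.122]
[632, 268, 113] S [426.422 242.902] [486.341 269.37 ]
[632, 268, 117] T [144.753 183.141] [214.755 215.145]
[632, 268, 117] W [327.818 127.411] [355.7   212.862]
[632, 268, 117] S [426.725 241.352] [486.823 267.815]
[630, 268, 113] T [145.532 184.782] [215.21  216.671]
[630, 268, 113] W [326.391 126.922] [354.026 211.796]
[630, 268, 113] S [426.193 242.227] [486.014 268.609]
[634, 268, 113] T [145.683 182.522] [215.321 214.361]
[634, 268, 113] W [329.211 127.608] [356.947 212.449]
[634, 268, 113] S [426.651 243.58 ] [486.67  270.134]
```

>>> carry_out --grip '[-1, -1, -1, -1, -1]' --pt "0.09 0 -0.0055" --pt "0.09 0 0" --pt "0.09 0 0" --pt "0.09 0 0" --pt "0.09 0 0" --turn '[0, 0, 0, 0, 0]'

```text
t: 3.2
eef_pos: [610.7, 265.1, 287.0]
tcp_rot: [1.858, 1.571, 0.517]
ft_force: [0.8, 0.7, 0.7]
opening: 1.0
```

>>> carry_out --grip '[-1, -1, -1, -1, -1]' --pt "0.09 0 0" --pt "0.09 0 0" --pt "0.09 0 0" --pt "0.04 0 0" --pt "0 0 0" --turn '[0, 0, 0, 0, 0]'

```text
t: 3.7
eef_pos: [609.8, 264.8, 130.4]
tcp_rot: [-1.501, 1.565, -2.844]
ft_force: [-0.4, -0.8, 0.4]
opening: 0.999
```

```bash
python3 - <<'E'
from h import *
to([611.5,265.3,113],12.8)
s=cams.read_camera('scene')[200:320,330:510];cv2.imwrite('pics/s1.png',cv2.resize(s,None,fx=4,fy=4,interpolation=2))
E
```

```text
t 3.7 tcp [609.8 264.8 130.4] yawY 13.09 F [-0.4 -0.8  0.4] M [-0.09  0.05 -0.01] op 94.9 q6 0.08
linear [ 0.035  0.004 -0.   ] sumturn deg 0.29 /180: 0.0016 half [ 0.035  0.004 -0.   ]
```

View pics/s1.png

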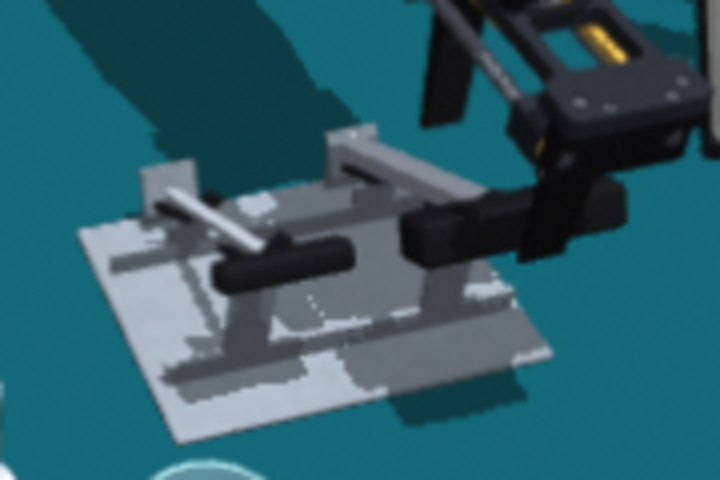

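>>> carry_out --grip '[-1, -1, -1, -1, -1]' --pt "0.018 0 0" --pt "0.018 0 0" --pt "0 0 0" --pt "0 -0.006 0" --pt "0 -0.006 0" --turn '[0, 0, 0, 0, 0]'

```text
t: 4.25
eef_pos: [605.1, 263.9, 116.1]
tcp_rot: [1.783, 1.57, 0.436]
ft_force: [0.1, 0.0, -0.1]
opening: 0.997
```

>>> carry_out --grip '[-1, -1, -1, -1, -1]' --pt "0 -0.003 0" --pt "0 -0.003 0" --pt "-0.006 -0.003 0" --pt "-0.006 -0.003 0" --pt "0 0 0" --turn '[0, 0, 0, 0, 0]'

```text
t: 4.75
eef_pos: [600.4, 262.9, 122.6]
tcp_rot: [1.661, 1.567, 0.315]
ft_force: [5.7, 1.8, 0.8]
opening: 0.998
```

```bash
python3 - <<'E'
from h import *
st()
s=cams.read_camera('scene')[200:320,330:510];cv2.imwrite('pics/s2.png',s)
E
```

```text
t 4.75 tcp [600.4 262.9 122.6] yawY 12.86 F [5.7 1.8 0.8] M [ 0.12 -1.11 -0.04] op 94.8 q6 0.09
```

>>> carry_out --grip '[-1, -1, -1, -1, -1]' --pt "-0.01 -0.0075 0" --pt "-0.012 -0.0075 0" --pt "-0.012 -0.0075 0" --pt "-0.012 -0.0075 0" --pt "-0.011 -0.0075 0" --turn '[0, 0, 0, 0, 0]'

```text
t: 5.3
eef_pos: [583.3, 258.9, 151.9]
tcp_rot: [1.639, 1.564, 0.293]
ft_force: [8.4, 3.1, 5.0]
opening: 0.997
```

```bash
python3 - <<'E'
from h import *
st()
s=cams.read_camera('scene')[180:320,330:510];t=cams.read_camera('top')[150:310,120:320]
cv2.imwrite('pics/s3.png',np.hstack([cv2.resize(s,(450,350),interpolation=2),cv2.resize(t,(350,350*16//20),interpolation=2) if 0 else cv2.resize(t,(350,350),interpolation=2)]))
E
```

```text
t 5.3 tcp [583.3 258.9 151.9] yawY 12.85 F [8.4 3.1 5. ] M [ 0.35 -1.86  0.06] op 94.8 q6 0.09
```

View pics/s3.png

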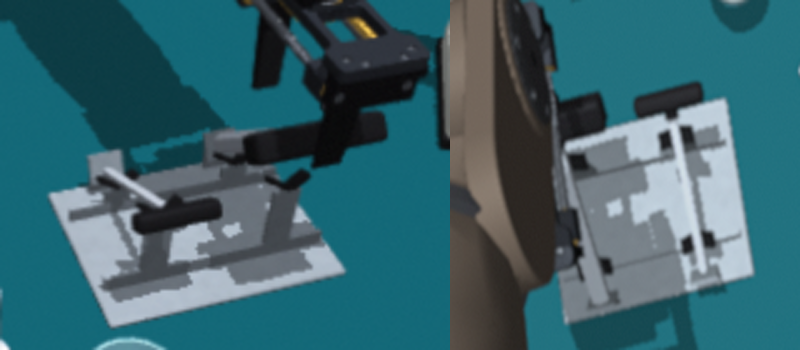

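>>> carry_out --grip '[-1, -1, -1, -1, -1]' --pt "-0.012 -0.008 0" --pt "-0.012 -0.008 0" --pt "-0.011 -0.0085 0" --pt "-0.011 -0.0085 0" --pt "-0.01 -0.009 0" --turn '[0, 0, 0, 0, 0]'

```text
t: 5.9
eef_pos: [561.2, 253.9, 179.0]
tcp_rot: [1.662, 1.568, 0.316]
ft_force: [4.9, 1.0, 3.4]
opening: 1.002
```

>>> carry_out --grip '[-1, -1, -1, -1, -1]' --pt "-0.01 -0.009 0" --pt "-0.009 -0.009 0" --pt "-0.009 -0.0095 0" --pt "-0.008 -0.01 0" --pt "-0.008 -0.01 0" --turn '[0, 0, 0, 0, 0]'

```text
t: 6.4
eef_pos: [536.4, 248.2, 199.9]
tcp_rot: [-1.528, 1.569, -2.874]
ft_force: [1.1, 1.6, -0.9]
opening: 1.0
```

```bash
python3 - <<'E'
from h import *
st()
s=cams.read_camera('scene')[150:320,330:510];t=cams.read_camera('top')[150:310,120:320]
cv2.imwrite('pics/s4.png',np.hstack([cv2.resize(s,(540,510),interpolation=2),cv2.resize(t[60:],(250,510*1//2),interpolation=2) if 0 else cv2.resize(t[:,60:],(250,510),interpolation=2)]))
E
```

```text
t 6.4 tcp [536.4 248.2 199.9] yawY 12.86 F [ 1.1  1.6 -0.9] M [-0.1  -0.08  0.05] op 95.0 q6 0.1
```

View pics/s4.png

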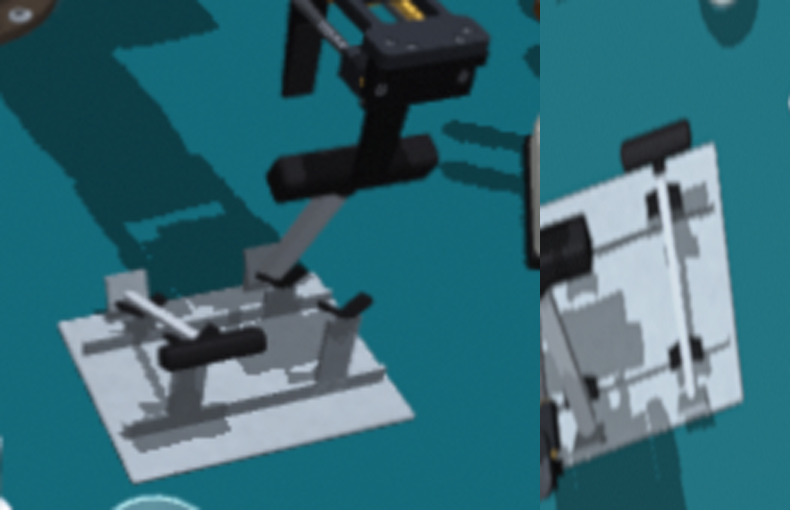

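>>> carry_out --grip '[-1, -1, -1, -1, -1]' --pt "-0.004 -0.01 0" --pt "-0.004 -0.01 0" --pt "-0.003 -0.01 0" --pt "-0.003 -0.01 0" --pt "-0.003 -0.01 0" --turn '[0, 0, 0, 0, 0]'

```text
t: 7.0
eef_pos: [512.6, 242.8, 208.7]
tcp_rot: [-1.701, 1.571, -3.047]
ft_force: [1.9, 1.0, 0.6]
opening: 1.0
```

>>> carry_out --grip '[-1, -1, -1, -1, -1]' --pt "-0.002 -0.01 0" --pt "-0.001 -0.01 0" --pt "0 -0.01 0" --pt "0 -0.01 0" --pt "0 0 0" --turn '[0, 0, 0, 0, 0]'

```text
t: 7.5
eef_pos: [492.8, 238.3, 210.0]
tcp_rot: [-1.602, 1.57, -2.948]
ft_force: [0.4, 0.4, -0.1]
opening: 1.001
```

```bash
python3 - <<'E'
from h import *
s,R=st()
tip=np.array([482.2,235.9]);u=np.array([.975,.222]);a=(s['eef_pos'][:2]-tip)@u
print('TCP along from tip',a,'inner +face',a+47.5,'-face',a-47.5,'lat',(s['eef_pos'][:2]-tip)@np.array([-.222,.975]))
s=cams.read_camera('scene')[130:310,330:510]
cv2.imwrite('pics/s5.png',cv2.resize(s,(540,540),interpolation=2))
E
```

```text
t 7.5 tcp [492.8 238.3 210. ] yawY 12.86 F [ 0.4  0.4 -0.1] M [-0.04 -0.06 -0.01] op 95.1 q6 0.11
TCP along from tip 10.868449492207086 inner +face 58.368449492207084 -face -36.631550507792916 lat -0.04583387938774669
```

View pics/s5.png

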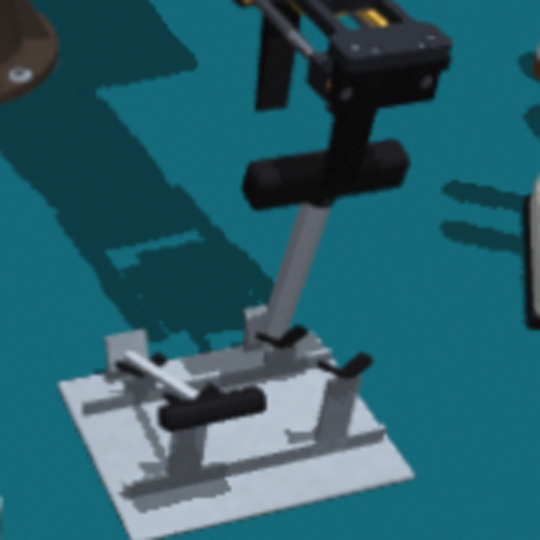

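>>> carry_out --grip '[-0.6, -0.3, -0.1, 0.05, 0.1]' --pt "0.004 -0.003 0" --pt "0.004 -0.003 0" --pt "0.004 -0.003 0" --pt "0.004 -0.003 0" --pt "0 0 0" --turn '[0, 0, 0, 0, 0]'

```text
t: 8.05
eef_pos: [487.4, 237.0, 201.7]
tcp_rot: [-1.577, 1.57, -2.924]
ft_force: [1.1, -0.0, 0.3]
opening: 0.636
```

>>> carry_out --grip '[0.2, 0.3, 0.35, 0.4, 0.4]' --pt "0 -0.002 0" --pt "0 0 0" --pt "0 0 0" --pt "0 0 0" --pt "0 0 0" --turn '[0, 0, 0, 0, 0]'

```text
t: 8.55
eef_pos: [486.8, 236.9, 202.2]
tcp_rot: [2.533, 1.571, 1.187]
ft_force: [-0.1, 0.6, -0.5]
opening: 0.304
```

```bash
python3 - <<'E'
from h import *
st()
s=cams.read_camera('scene')[130:310,330:510]
cv2.imwrite('pics/s6.png',cv2.resize(s,(540,540),interpolation=2))
E
```

```text
t 8.55 tcp [486.8 236.9 202.2] yawY 12.86 F [-0.1  0.6 -0.5] M [-0.08 -0.01 -0.  ] op 28.9 q6 0.11
```

>>> carry_out --grip '[0.5, 0.6, 1, 1, 1]' --pt "0 0 0" --pt "0 0 0" --pt "0 0 0" --pt "0 0 0" --pt "0 0 0" --turn '[0, 0, 0, 0, 0]'

```text
t: 9.1
eef_pos: [487.0, 236.9, 202.2]
tcp_rot: [1.729, 1.57, 0.382]
ft_force: [2.4, 1.4, -1.6]
opening: 0.259
```

```bash
python3 - <<'E'
from h import *
st()
s=cams.read_camera('scene')[130:310,330:510]
cv2.imwrite('pics/s6.png',cv2.resize(s,(540,540),interpolation=2))
E
```

```text
t 9.1 tcp [487.  236.9 202.2] yawY 12.86 F [ 2.4  1.4 -1.6] M [ 0.1  -0.75 -0.01] op 24.6 q6 0.11
```

View pics/s6.png

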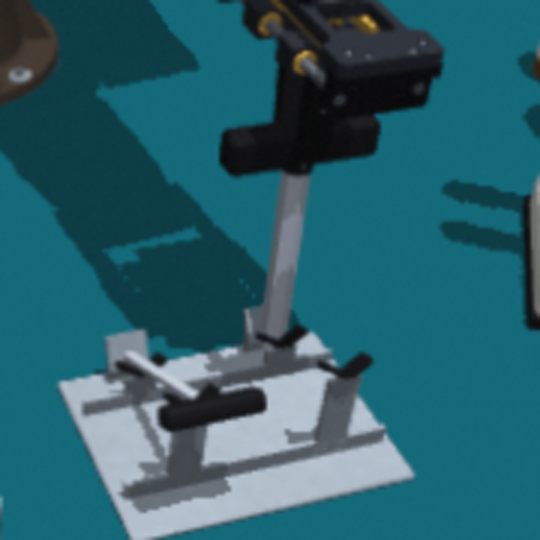

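>>> carry_out --grip '[1, 1, 1, 1, 1]' --pt "-0.02 0 0" --pt "-0.04 0 0" --pt "-0.07 0 0" --pt "-0.09 0 0" --pt "-0.08 0 0" --turn '[0, 0, 0, 0, 0]'

```text
t: 9.65
eef_pos: [485.8, 236.6, 354.3]
tcp_rot: [-1.566, 1.569, -2.912]
ft_force: [0.8, 1.8, -3.7]
opening: 0.251
```

```bash
python3 - <<'E'
from h import *
s,R=st();W=cams.camera_info('wrist');T=cams.camera_info('top')
V=np.array(W['view']);cp=-V[:3,:3].T@V[:3,3]
off=R.T@(cp-s['eef_pos']);print('cam in tool',off)
o,d=ray(W,(325,215));print('ray',d/np.linalg.norm(d))
sc=np.array([603,-169.5,87.])
# tcp so screw at that pixel, tcp z 300
for z in(300,330):
    h=cp[2]-s['eef_pos'][2]+z-87
    p=sc-d/abs(d[2])*h; tcp=p-(cp-s['eef_pos']);print('cam h',h,tcp)
    to(tcp,12.86)
print('bottle',atz(T,(377,117),190),atz(T,(372,150),40))
cv2.imwrite('pics/s7.png',cams.read_camera('scene'))
E
```

```text
t 9.65 tcp [485.8 236.6 354.3] yawY 12.86 F [ 0.8  1.8 -3.7] M [-0.09 -0.06  0.02] op 23.9 q6 0.11
cam in tool [-154.983   -0.747  -83.266]
ray [ 0.055 -0.249 -0.967]
cam h 367.98319525496987 [ 601.124 -155.985  300.   ]
t 9.65 tcp [485.8 236.6 354.3] yawY 12.86 F [ 0.8  1.8 -3.7] M [-0.09 -0.06  0.02] op 23.9 q6 0.11
linear [0.108 0.05  0.817] sumturn deg 0.0 /180: 0.0 half [0.108 0.05  0.817]
cam h 397.98319525496987 [ 599.42  -148.275  330.   ]
t 9.65 tcp [485.8 236.6 354.3] yawY 12.86 F [ 0.8  1.8 -3.7] M [-0.09 -0.06  0.02] op 23.9 q6 0.11
linear [0.049 0.05  0.801] sumturn deg 0.0 /180: 0.0 half [0.049 0.05  0.801]
bottle [757.961 -60.431 190.   ] [748.303 -65.57   40.   ]
```

```bash
python3 - <<'E'
from h import *
s,R=st();W=cams.camera_info('wrist')
V=np.array(W['view']);cp=-V[:3,:3].T@V[:3,3]
o,d=ray(W,(440,200))
sc=np.array([603,-169.5,87.]);h=cp[2]-s['eef_pos'][2]+300-87
to(sc-d/abs(d[2])*h-(cp-s['eef_pos']),12.86)
E
```

```text
t 9.7 tcp [487.2 237.2 360.8] yawY 12.87 F [-0.3  0.2  2. ] M [ 0.04 -0.35  0.  ] op 24.1 q6 0.11
t 9.7 tcp [487.2 237.2 360.8] yawY 12.87 F [-0.3  0.2  2. ] M [ 0.04 -0.35  0.  ] op 24.1 q6 0.11
linear [ 0.119 -0.17   0.846] sumturn deg 0.01 /180: 0.0001 half [ 0.119 -0.17   0.846]
```

>>> carry_out --grip '[1, 1, 1, 1, 1]' --pt "0 -0.009 0.045" --pt "0 -0.017 0.085" --pt "0 -0.017 0.085" --pt "0 -0.017 0.085" --pt "0 -0.017 0.085" --turn '[0, 0, 0, 0, 0]'

```text
t: 10.2
eef_pos: [491.0, 39.2, 352.1]
tcp_rot: [-1.944, 1.569, 2.993]
ft_force: [1.3, -0.3, -3.9]
opening: 0.253
```

>>> carry_out --grip '[1, 1, 1, 1, 1]' --pt "0 -0.017 0.085" --pt "0 -0.017 0.085" --pt "0 -0.017 0.085" --pt "0 -0.017 0.085" --pt "0 -0.017 0.085" --turn '[0, 0, 0, 0, 0]'

```text
t: 10.7
eef_pos: [497.0, -177.4, 352.1]
tcp_rot: [-2.412, 1.569, 2.525]
ft_force: [0.8, 0.4, -3.9]
opening: 0.249
```

>>> carry_out --grip '[1, 1, 1, 1, 1]' --pt "0 -0.008 0.035" --pt "0.04 0 0" --pt "0.04 0 0" --pt "0.03 0 0" --pt "0 0 0" --turn '[0, 0, 0, 0, 0]'

```text
t: 11.2
eef_pos: [496.7, -193.3, 295.3]
tcp_rot: [-2.321, 1.566, 2.616]
ft_force: [-0.3, -0.1, -2.8]
opening: 0.25
```

```bash
python3 - <<'E'
from h import *
s,R=st();W=cams.camera_info('wrist')
import pickle
im=cams.read_camera('wrist');cv2.imwrite('pics/w2.png',im);pickle.dump((s,W),open('w2.pkl','wb'))
sc=cams.read_camera('scene');cv2.imwrite('pics/s8.png',sc)
c=proj(W,[603,-169.5,87])[0];print(c,proj(W,[list(s['eef_pos']+[0,0,-170])]))
x,y=(c-32).astype(int)
a=cv2.resize(im[y:y+64,x:x+64],(400,400),interpolation=2)
b=cv2.resize(im[:400,150:550],(400,400));print(x,y)
cv2.imwrite('pics/c2.png',np.hstack([a,b]))
E
```

```text
t 11.2 tcp [ 496.7 -193.3  295.3] yawY 12.85 F [-0.3 -0.1 -2.8] M [-0.08  0.09 -0.04] op 23.7 q6 -0.72
[446.571 203.396] [[326.81  213.004]]
414 171
```

View pics/c2.png

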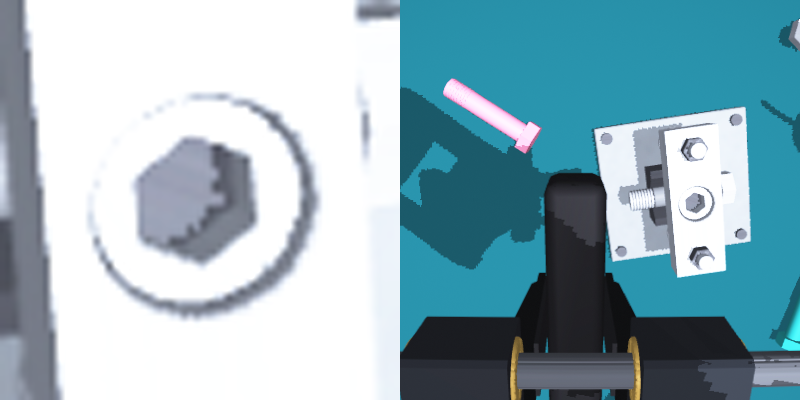

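```bash
python3 - <<'E'
from h import *
import pickle
s,W=pickle.load(open('w2.pkl','rb'));S=cams.camera_info('scene')
C=np.array([(195,137),(250,158),(257,222),(203,264),(141,240),(136,178)])/6.25+[414-.42,171-.42]
P=np.array([atz(W,c,87) for c in C])[:,:2];c=P.mean(0);print('centre',c)
a=np.degrees(np.arctan2(*(P-c).T[::-1]));print(a,a%60,np.linalg.norm(P-c,axis=1))
# ring centre: hole at bridge top
r=np.array([(205,205)])/6.25+[413.58,170.58];print('ring',atz(W,r[0],92))
R=Ro.from_euler('xyz',s['tcp_rot']).as_matrix();e=np.array(s['eef_pos'])
for dz in(0,5,10):
  g=lambda z,l:proj(S,[e+[0,0,dz+z]+R[:,2]*l])[0]
  print(dz,'tip',g(-174,0),'neck',g(-14,0),'bar ends',g(0,55),g(0,-55))
im=cv2.imread('pics/s8.png');p=proj(S,[e+[0,0,-174]])[0];x0,y0=int(p[0]-50),int(p[1]-95);print(x0,y0)
cv2.imwrite('pics/c3.png',cv2.resize(im[y0:y0+120,x0:x0+120],(600,600),interpolation=2))
E
```

```text
centre [ 601.461 -169.086]
[ 109.4     53.793   -6.687  -67.17  -129.396  173.509] [49.4   53.793 53.313 52.83  50.604 53.509] [9.381 9.574 9.669 9.73  9.811 9.753]
ring [ 601.11  -168.744   92.   ]
0 tip [219.747 216.458] neck [206.688 148.272] bar ends [175.124 146.128] [235.258 137.142]
5 tip [219.375 214.548] neck [206.239 145.884] bar ends [174.553 143.687] [234.916 134.715]
10 tip [219.    212.625] neck [205.788 143.479] bar ends [173.978 141.229] [234.572 132.27 ]
169 121
```

View pics/c3.png

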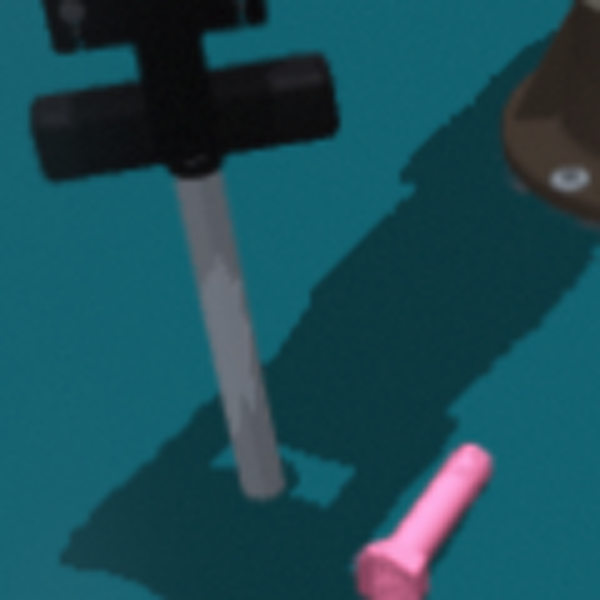

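>>> carry_out --grip '[1, 1, 1, 1, 1]' --pt "-0.01 0 0" --pt "-0.01 0 0" --pt "0 0 0" --pt "0 0 0" --pt "0 0 0" --turn '[0.0383, 0.0383, 0.0383, 0, 0]'

```text
t: 11.8
eef_pos: [497.9, -193.9, 307.8]
tcp_rot: [1.352, 1.57, -0.351]
ft_force: [-0.5, -0.5, -4.5]
opening: 0.252
```

```bash
cat >> h.py <<'E'
def shaft(im,u0,u1,v0,v1):
    hsv=cv2.cvtColor(im,cv2.COLOR_BGR2HSV);out=[]
    for v in range(v0,v1):
        r=hsv[v,u0:u1].astype(int);m=np.where((r[:,1]<90)&(r[:,2]>60))[0]
        if len(m)>3: out.append((v,u0+m.mean(),len(m)))
    return np.array(out)
E
python3 - <<'E'
from h import *
print(shaft(cv2.imread('pics/s8.png'),195,235,155,222)[::6])
to([601.5,-171.8,305],-7.8)
E
```

```text
[[157.  208.5   8. ]
 [163.  209.5   8. ]
 [169.  211.    9. ]
 [175.  212.    9. ]
 [181.  213.    9. ]
 [187.  214.5   8. ]
 [193.  216.    9. ]
 [199.  217.    9. ]
 [205.  218.5   8. ]
 [211.  219.5   8. ]
 [217.  221.    9. ]]
t 11.8 tcp [ 497.9 -193.9  307.8] yawY -7.62 F [-0.5 -0.5 -4.5] M [-0.09  0.04  0.01] op 23.9 q6 -0.36
linear [ 0.006  0.2   -0.071] sumturn deg 0.18 /180: 0.001 half [ 0.006  0.2   -0.071]
```

>>> carry_out --grip '[1, 1, 1, 1, 1]' --pt "0 0.05 -0.018" --pt "0 0.05 -0.018" --pt "0 0.05 -0.018" --pt "0 0.05 -0.017" --pt "0 0 0" --turn '[0.001, 0, 0, 0, 0]'

```text
t: 12.3
eef_pos: [604.1, -172.0, 306.6]
tcp_rot: [2.549, 1.57, 0.843]
ft_force: [-0.7, -0.4, -4.4]
opening: 0.251
```

```bash
python3 - <<'E'
from h import *
s,R=st();im=cams.read_camera('scene');cv2.imwrite('pics/s9.png',im);S=cams.camera_info('scene')
e=np.array(s['eef_pos'])
tip=e+[0,0,-179]-2*R[:,2];print('pred tip',tip)
top=e+[0,0,-19]-2*R[:,2]
print('pred px tip,neck',proj(S,[tip,top]),'screw meas (226.9,262.2) pred',proj(S,[601.8,-169.3,87]))
u=int(proj(S,[tip])[0][0]);v=int(proj(S,[tip])[0][1])
print(shaft(im,u-28,u+25,v-75,v+8)[::5])
to([601.5,-171.8,290],-7.8)
E
```

```text
t 12.3 tcp [ 604.1 -172.   306.6] yawY -7.75 F [-0.7 -0.4 -4.4] M [-0.14  0.05  0.01] op 23.9 q6 -0.25
pred tip [ 604.349 -169.969  127.562]
pred px tip,neck [[224.209 248.481]
 [209.967 176.599]] screw meas (226.9,262.2) pred [[227.85  263.096]]
[[184.    210.5    12.   ]
 [189.    211.5    12.   ]
 [194.    212.5    12.   ]
 [199.    213.5    12.   ]
 [204.    215.     11.   ]
 [209.    216.     11.   ]
 [214.    217.     11.   ]
 [219.    218.     11.   ]
 [224.    219.     11.   ]
 [229.    223.615  13.   ]
 [234.    222.5    12.   ]
 [239.    222.     11.   ]
 [244.    223.     11.   ]
 [249.    234.263  19.   ]
 [254.    235.     27.   ]]
t 12.35 tcp [ 602.7 -172.2  306.5] yawY -7.78 F [-0.5 -0.  -4.5] M [-0.08  0.1   0.02] op 24.0 q6 -0.25
linear [ 0.033 -0.002 -0.   ] sumturn deg 0.02 /180: 0.0001 half [ 0.033 -0.002 -0.   ]
```

```bash
python3 - <<'E'
import cv2,numpy as np
for n,(u,v) in(('scene0',(227,262)),('top0',(432,224))):
    g=cv2.cvtColor(cv2.imread(f'pics/{n}.png'),6);print(g[v-8:v+9,u-12:u+13])
E
```

```text
[[ 76  76  76  86  91 109 133 161 191 217 224 225 232 232 233 233 233 234
  234 234 235 235 235 235 235]
 [ 87  97 113 153 167 214 221 224 228 230 227 227 225 224 223 227 230 233
  235 235 235 235 235 235 235]
 [159 190 217 224 226 232 231 223 218 192 185 172 158 154 157 170 180 206
  227 234 235 235 235 235 235]
 [225 229 232 233 232 231 217 159 147 136 141 137 139 138 139 138 139 147
  180 222 233 234 234 233 233]
 [233 233 233 232 227 208 161 119 115 141 174 185 214 218 217 203 192 153
  138 176 222 232 232 232 232]
 [232 233 234 231 193 140 116 135 177 215 218 220 223 216 229 230 229 214
  169 141 188 229 232 232 233]
 [234 234 233 218 147 118 170 215 220 218 193 182 154 143 179 214 228 230
  217 170 170 227 233 234 235]
 [234 234 232 188 116 150 221 226 186 152 134 122 117 114 123 145 178 219
  230 211 182 231 236 236 237]
 [234 235 231 175 121 197 230 225 150 118 117 115 114 112 109 113 145 210
  231 227 220 235 238 238 238]
 [233 233 228 164 142 224 231 203 116 111 115 116 116 113 109 111 144 214
  231 229 232 237 238 237 237]
 [231 231 230 204 157 229 229 162 100 105 115 115 
[... 1771 characters left out ...]
76 136 117 116 117 118 115 113 141 206
  239 241 218 179 209 239 245]
 [245 245 243 237 234 239 243 241 223 179 139 120 117 119 126 141 175 222
  240 235 201 184 225 243 246]
 [245 245 244 242 238 235 241 245 241 226 187 155 145 154 175 203 228 239
  240 222 186 201 235 244 245]
 [245 246 247 247 242 236 235 242 246 244 234 217 207 217 232 239 243 242
  231 201 193 224 240 244 244]
 [247 247 248 248 247 241 234 234 241 246 246 242 241 242 243 243 238 226
  204 195 218 237 243 245 245]
 [248 248 248 248 247 245 239 233 233 236 237 238 238 237 234 227 212 196
  201 221 237 245 246 246 247]
 [248 248 247 247 247 247 245 241 237 229 223 221 220 216 213 207 206 218
  233 242 246 247 248 247 244]]
```

>>> carry_out --grip '[1, 1, 1, 1, 1]' --pt "0.02 0 0" --pt "0.02 0 0" --pt "0.012 0 0" --pt "0 0 0" --pt "0 0 0" --turn '[0, 0, 0, 0, 0]'

```text
t: 12.85
eef_pos: [601.7, -172.8, 281.2]
tcp_rot: [-2.864, 1.571, 1.709]
ft_force: [0.1, -0.3, -4.3]
opening: 0.249
```

```bash
python3 - <<'E'
from h import *
to([602.3,-172,275],-7.8)
E
```

```text
t 12.85 tcp [ 601.7 -172.8  281.2] yawY -8.01 F [ 0.1 -0.3 -4.3] M [-0.08  0.05 -0.02] op 23.6 q6 -0.25
linear [ 0.012  0.001 -0.002] sumturn deg -0.21 /180: -0.0012 half [ 0.012  0.001 -0.002]
```

>>> carry_out --grip '[1, 1, 1, 1, 1]' --pt "0.008 0.001 0" --pt "0.008 0 0" --pt "0.006 0 0" --pt "0.004 0 0" --pt "0.004 0 0" --turn '[0, 0, 0, 0, 0]'

```text
t: 13.35
eef_pos: [602.4, -172.7, 265.9]
tcp_rot: [-3.082, 1.571, 1.491]
ft_force: [0.1, 0.1, -2.3]
opening: 0.252
```

>>> carry_out --grip '[1, 1, 1]' --pt "0.004 0 0" --pt "0.004 0 0" --pt "0.004 0 0" --turn '[0, 0, 0]'

```text
t: 13.65
eef_pos: [602.3, -172.8, 260.0]
tcp_rot: [-1.256, 1.571, -2.967]
ft_force: [-0.4, -0.5, -2.9]
opening: 0.25
```

```bash
python3 - <<'E'
from h import *
st()
E
```

```text
t 13.65 tcp [ 602.3 -172.8  260. ] yawY -8.0 F [-0.4 -0.5 -2.9] M [-0.21  0.19  0.06] op 23.8 q6 -0.24
```

>>> carry_out --grip '[1, 1, 1]' --pt "0.004 0 0" --pt "0.004 0 0" --pt "0.003 0 0" --turn '[0, 0, 0]'

```text
t: 13.95
eef_pos: [602.6, -172.8, 255.1]
tcp_rot: [1.34, 1.57, -0.37]
ft_force: [-2.2, -0.8, 9.1]
opening: 0.252
```

```bash
python3 - <<'E'
from h import *
st()
E
```

```text
t 13.95 tcp [ 602.6 -172.8  255.1] yawY -8.0 F [-2.2 -0.8  9.1] M [-0.05  0.88 -0.02] op 24.0 q6 -0.24
```

>>> carry_out --grip '[1, 1, 1]' --pt "-0.004 0 0" --pt "0 0 0.004" --pt "0 0 0.004" --turn '[0, 0, 0]'

```text
t: 14.25
eef_pos: [601.9, -176.4, 256.6]
tcp_rot: [2.904, 1.57, 1.194]
ft_force: [0.2, 1.3, -3.3]
opening: 0.251
```

>>> carry_out --grip '[1, 1, 1]' --pt "0 0 -0.004" --pt "0 0 -0.004" --pt "0 0 -0.004" --turn '[0, 0, 0]'

```text
t: 14.55
eef_pos: [602.7, -171.1, 256.7]
tcp_rot: [0.254, 1.57, -1.456]
ft_force: [0.2, -2.6, -1.6]
opening: 0.25
```

>>> carry_out --grip '[1, 1, 1]' --pt "0 0 -0.004" --pt "0 0 0.004" --pt "0 0 0.004" --turn '[0, 0, 0]'

```text
t: 14.85
eef_pos: [602.4, -172.3, 256.5]
tcp_rot: [-3.064, 1.57, 1.508]
ft_force: [1.2, 2.3, -2.6]
opening: 0.253
```

>>> carry_out --grip '[1, 1]' --pt "0 0.004 0" --pt "0 0.002 0" --turn '[0, 0]'

```text
t: 15.05
eef_pos: [604.6, -172.8, 256.3]
tcp_rot: [-1.881, 1.568, 2.692]
ft_force: [-5.1, 1.9, -1.3]
opening: 0.254
```

>>> carry_out --grip '[1, 1, 1]' --pt "0 -0.004 0" --pt "0 -0.004 0" --pt "0 -0.004 0" --turn '[0, 0, 0]'

```text
t: 15.35
eef_pos: [600.1, -172.4, 256.7]
tcp_rot: [1.534, 1.568, -0.176]
ft_force: [5.0, 0.1, -5.8]
opening: 0.253
```

>>> carry_out --grip '[1, 1]' --pt "0 0.004 0" --pt "0 0.002 0" --turn '[0, 0]'

```text
t: 15.55
eef_pos: [602.3, -172.7, 256.7]
tcp_rot: [-1.594, 1.57, 2.979]
ft_force: [-1.1, 1.0, -4.6]
opening: 0.251
```

```bash
python3 - <<'E'
from h import *
s,R=st();S=cams.camera_info('scene');im=cams.read_camera('scene');cv2.imwrite('pics/s10.png',im)
P=shaft(im,195,245,200,258);print(P[::4])
for b in(248,261): print(b,proj(S,[[602,-169.5,b-14],[602,-169.5,b-82],[602,-169.5,92]]))
E
```

```text
t 15.55 tcp [ 602.3 -172.7  256.7] yawY -8.0 F [-1.1  1.  -4.6] M [0.37 0.28 0.03] op 23.8 q6 -0.24
[[207.    216.667   6.   ]
 [211.    215.     11.   ]
 [215.    216.     11.   ]
 [219.    217.     11.   ]
 [223.    218.     11.   ]
 [227.    219.     11.   ]
 [231.    223.154  13.   ]
 [235.    222.583  12.   ]
 [239.    223.182  11.   ]
 [243.    222.5    10.   ]
 [247.    223.     11.   ]
 [251.    231.565  23.   ]
 [255.    231.     27.   ]]
248 [[215.539 201.927]
 [221.481 232.006]
 [227.359 261.308]]
261 [[214.34  195.796]
 [220.387 226.502]
 [227.359 261.308]]
```

>>> carry_out --grip '[1, 1, -1, -1, -1]' --pt "0.002 0 0" --pt "0.001 0 0" --pt "0 0 0" --pt "0 0 0" --pt "0 0 0" --turn '[0, 0, 0, 0, 0]'

```text
t: 16.1
eef_pos: [602.5, -172.9, 255.4]
tcp_rot: [1.13, 1.57, -0.581]
ft_force: [0.2, -0.2, -0.7]
opening: 0.446
```

>>> carry_out --grip '[-1, -1, -1, -1, -1]' --pt "0 0 0" --pt "0 0 0" --pt "0 0 0" --pt "0 0 0" --pt "0 0 0" --turn '[0, 0, 0, 0, 0]'

```text
t: 16.6
eef_pos: [602.3, -172.7, 255.1]
tcp_rot: [-2.784, 1.571, 1.789]
ft_force: [-0.7, -0.5, -1.3]
opening: 0.862
```

>>> carry_out --grip '[-1, -1, -1, -1, -1]' --pt "0 0 0" --pt "0 0 0" --pt "0 0 0" --pt "0 0 0" --pt "0 0 0" --turn '[0, 0, 0, 0, 0]'

```text
t: 17.1
eef_pos: [602.4, -172.7, 255.1]
tcp_rot: [2.774, 1.571, 1.063]
ft_force: [-0.4, -0.6, 0.3]
opening: 0.999
```

```bash
python3 - <<'E'
from h import *
s,R=st();im=cams.read_camera('scene');cv2.imwrite('pics/s11.png',im);cv2.imwrite('pics/w11.png',cams.read_camera('wrist'))
P=shaft(im,190,250,180,258);print(P[::4])
g=cv2.cvtColor(im,6)  # dark bar extents
for v in range(184,212,3): print(v,''.join('#' if x<45 else '.' for x in g[v,170:260]))
E
```

```text
t 17.1 tcp [ 602.4 -172.7  255.1] yawY -8.0 F [-0.4 -0.6  0.3] M [-0.09  0.06 -0.  ] op 94.9 q6 -0.24
[[208.    216.2    10.   ]
 [212.    216.     11.   ]
 [216.    217.     11.   ]
 [220.    218.     11.   ]
 [224.    219.     11.   ]
 [228.    222.167  12.   ]
 [232.    221.667  12.   ]
 [236.    222.583  12.   ]
 [240.    225.     13.   ]
 [244.    223.     11.   ]
 [248.    232.765  17.   ]
 [252.    234.5    30.   ]
 [256.    231.5    36.   ]]
184 ##########################################................................................
187 ............#####################################################....######...............
190 ............################################################################..............
193 ...........##################################################################.............
196 ............#################################################################.............
199 .............################################################################.............
202 ..............##############################################################..............
205 ........................############################....###################...............
208 .........................###############..................................................
211 ..........................##############..................................................
```

>>> carry_out --grip '[-1, 0.2, 0.4, 0.45, 0.5]' --pt "0.01 0 -0.006" --pt "0 0 0" --pt "0 0 0" --pt "0 0 0" --pt "0 0 0" --turn '[0, 0, 0, 0, 0]'

```text
t: 17.7
eef_pos: [602.8, -169.8, 250.2]
tcp_rot: [1.806, 1.571, 0.096]
ft_force: [-1.3, 0.1, -0.4]
opening: 0.723
```

>>> carry_out --grip '[0.6, 1, 1, 1, 1]' --pt "0 0 0" --pt "0 0 0" --pt "0 0 0" --pt "0 0 0" --pt "0 0 0" --turn '[0, 0, 0, 0, 0]'

```text
t: 18.2
eef_pos: [602.8, -169.7, 250.1]
tcp_rot: [3.131, 1.571, 1.42]
ft_force: [0.5, 0.6, -0.2]
opening: 0.3
```

>>> carry_out --grip '[1, 1, 1, 1, 1]' --pt "0 0 0" --pt "0 0 0" --pt "0 0 0" --pt "0 0 0" --pt "0 0 0" --turn '[0, 0, 0.02, 0.03, 0.03]'

```text
t: 18.7
eef_pos: [602.8, -169.6, 250.1]
tcp_rot: [-2.518, 1.57, 1.8]
ft_force: [0.7, 0.5, -0.4]
opening: 0.251
```

```bash
python3 - <<'E'
from h import *
st()
E
```

```text
t 18.7 tcp [ 602.8 -169.6  250.1] yawY -22.61 F [ 0.7  0.5 -0.4] M [0.09 0.05 0.15] op 23.9 q6 0.01
```

>>> carry_out --grip '[1, 1, 1, 1, 1]' --pt "0 0 0" --pt "0 0 0" --pt "0 0 0" --pt "0 0 0" --pt "0 0 0" --turn '[0.04, 0.04, 0.04, 0.04, 0.04]'

```text
t: 19.2
eef_pos: [602.8, -169.6, 249.9]
tcp_rot: [-1.613, 1.57, 2.075]
ft_force: [0.5, 0.6, -1.4]
opening: 0.251
```

>>> carry_out --grip '[1, 1, 1]' --pt "0 0 0" --pt "0 0 0" --pt "0 0 0" --turn '[0.02, 0.02, 0]'

```text
t: 19.5
eef_pos: [602.8, -169.6, 249.9]
tcp_rot: [-1.679, 1.571, 1.888]
ft_force: [0.7, 0.7, -2.8]
opening: 0.255
```

```bash
python3 - <<'E'
from h import *
st()
E
```

```text
t 19.5 tcp [ 602.8 -169.6  249.9] yawY -65.65 F [ 0.7  0.7 -2.8] M [ 0.01 -0.12  0.05] op 24.2 q6 0.77
```

>>> carry_out --grip '[1, 1, 1]' --pt "0 0 0" --pt "0 0 0" --pt "0 0 0" --turn '[0.015, 0.015, 0]'

```text
t: 19.8
eef_pos: [602.8, -169.7, 249.9]
tcp_rot: [-1.403, 1.57, 2.072]
ft_force: [1.0, 0.1, -3.3]
opening: 0.248
```

```bash
python3 - <<'E'
from h import *
st()
E
```

```text
t 19.8 tcp [ 602.8 -169.7  249.9] yawY -70.94 F [ 1.   0.1 -3.3] M [ 0.   -0.15  0.06] op 23.6 q6 0.86
```

>>> carry_out --grip '[1, 1, 1]' --pt "0 0 0" --pt "0 0 0" --pt "0 0 0" --turn '[0.015, 0.01, 0]'

```text
t: 20.1
eef_pos: [602.8, -169.7, 249.9]
tcp_rot: [-1.15, 1.57, 2.246]
ft_force: [1.0, 0.7, -4.7]
opening: 0.25
```

```bash
python3 - <<'E'
from h import *
st()
E
```

```text
t 20.1 tcp [ 602.8 -169.7  249.9] yawY -75.39 F [ 1.   0.7 -4.7] M [ 0.03 -0.16  0.04] op 23.8 q6 0.94
```

>>> carry_out --grip '[1, 1]' --pt "0 0 0" --pt "0 0 0" --turn '[0.01, 0.01]'

```text
t: 20.3
eef_pos: [602.7, -169.7, 249.8]
tcp_rot: [-0.972, 1.57, 2.361]
ft_force: [0.8, 0.7, -4.7]
opening: 0.248
```

```bash
python3 - <<'E'
from h import *
st()
E
```

```text
t 20.3 tcp [ 602.7 -169.7  249.8] yawY -79.0 F [ 0.8  0.7 -4.7] M [-0.02 -0.22  0.22] op 23.5 q6 1.0
```

>>> carry_out --grip '[1, 1]' --pt "0 0 0" --pt "0 0 0" --turn '[0.01, 0.01]'

```text
t: 20.5
eef_pos: [602.7, -169.7, 249.8]
tcp_rot: [-0.66, 1.57, 2.611]
ft_force: [0.8, -1.2, -3.9]
opening: 0.252
```

```bash
python3 - <<'E'
from h import *
st()
E
```

```text
t 20.5 tcp [ 602.7 -169.7  249.8] yawY -82.59 F [ 0.8 -1.2 -3.9] M [ 0.01 -0.17  0.37] op 23.9 q6 1.06
```

>>> carry_out --grip '[1, 1]' --pt "0 0 0" --pt "0 0 0" --turn '[0.01, 0.006]'

```text
t: 20.7
eef_pos: [602.7, -169.7, 249.9]
tcp_rot: [-0.395, 1.57, 2.826]
ft_force: [0.7, -0.1, -3.8]
opening: 0.252
```

```bash
python3 - <<'E'
from h import *
st()
E
```

```text
t 20.7 tcp [ 602.7 -169.7  249.9] yawY -85.48 F [ 0.7 -0.1 -3.8] M [ 0.03 -0.15  0.57] op 24.0 q6 1.11
```

>>> carry_out --grip '[1, 1, -1, -1, -1]' --pt "0.001 0 0" --pt "0.001 0 0" --pt "0 0 0" --pt "0 0 0" --pt "0 0 0" --turn '[-0.015, -0.015, 0, 0, 0]'

```text
t: 21.2
eef_pos: [602.7, -169.8, 249.2]
tcp_rot: [2.934, 1.571, -0.037]
ft_force: [0.1, 0.9, -1.0]
opening: 0.449
```

>>> carry_out --grip '[-1, -1, -1, -1, -1]' --pt "0 0 0" --pt "0 0 0" --pt "0 0 0" --pt "0 0 0" --pt "0 0 0" --turn '[0, 0, 0, 0, 0]'

```text
t: 21.7
eef_pos: [602.8, -169.7, 249.1]
tcp_rot: [-1.342, 1.571, 1.971]
ft_force: [-0.3, -0.7, -0.6]
opening: 0.867
```

>>> carry_out --grip '[-1, -1, -1, -1, -1]' --pt "0 0 0" --pt "0 0 0" --pt "-0.02 0 0" --pt "-0.04 0 0" --pt "-0.06 0 0" --turn '[0, 0, 0, 0, 0]'

```text
t: 22.2
eef_pos: [602.4, -169.6, 309.3]
tcp_rot: [-0.599, 1.568, 2.714]
ft_force: [0.2, -0.3, 0.3]
opening: 1.0
```

>>> carry_out --grip '[-1, -1, -1, -1, -1]' --pt "-0.06 0 0" --pt "-0.06 0 0" --pt "-0.02 0 0" --pt "0 0 0" --pt "0 0 0" --turn '[0, 0, 0, 0, 0]'

```text
t: 22.7
eef_pos: [602.5, -169.6, 377.8]
tcp_rot: [-0.609, 1.569, 2.704]
ft_force: [0.2, -0.6, -0.0]
opening: 0.999
```

```bash
python3 - <<'E'
from h import *
s,R=st();S=cams.camera_info('scene');im=cams.read_camera('scene');cv2.imwrite('pics/s12.png',im);cv2.imwrite('pics/w12.png',cams.read_camera('wrist'))
print(shaft(im,190,250,180,258)[::4])
g=cv2.cvtColor(im,6)
for v in range(165,225,3): print(v,''.join('#' if x<45 else '.' for x in g[v,160:270]))
# expected silhouettes of bar if home and upright, bar along tool z
for b in(248,261):
  P=[np.array([602.5,-169.5,b])+a*12*R[:,1]+c*55*R[:,2]+[0,0,d*14] for a in(-1,1) for c in(-1,1) for d in(-1,1)]
  q=proj(S,P);print(b,q.min(0),q.max(0))
E
```

```text
t 22.7 tcp [ 602.5 -169.6  377.8] yawY -80.18 F [ 0.2 -0.6 -0. ] M [-0.06  0.13 -0.04] op 94.9 q6 1.02
[[219.    221.5     4.   ]
 [223.    219.     11.   ]
 [227.    222.25   12.   ]
 [231.    222.364  11.   ]
 [235.    222.583  12.   ]
 [239.    222.     11.   ]
 [243.    226.769  13.   ]
 [247.    231.188  16.   ]
 [251.    234.655  29.   ]
 [255.    233.     31.   ]]
165 ..........................................................................................####################
168 .............................................................................................#####.###########
171 ............................................................................................##.###############
174 ...............................................###########................................####################
177 ..............................................#############...........................########################
180 ..............................................##############........................##########################
183 ................................
[... 953 characters left out ...]
.#########################.##################
210 ...............................................################..########.#########################.........#.
213 ................................................###############.################################..............
216 ................................................###############..##############################...............
219 .................................................##########.............####################..................
222 ...................................................#..............################..######....................
248 [205.285 170.877] [223.962 222.406]
261 [204.037 164.634] [222.777 216.141]
```

```bash
python3 -c "
from cell import env
print(env.job_done())"
```

```text
the job is handed in; nothing more can be done
None
```

The larger key is standing fully home in the clamp screw, the screw is turned clockwise to its stop, and the job is handed in at about 22.7 s. No verdict was reported.

**How it was done:**
- The moves could only shift the hand and turn it about its own axis, never tilt it. So I stood the key up by pushing its T-handle with one open finger while the tip was braced on the rest's stop plate. I then closed the jaws across the handle.
- The wrist image gave the socket at a jaw yaw of −7.8°. The key was lowered until it touched the floor, let go, taken again and turned about 77°.
- I then turned it back about 5° to take off the load, opened the jaws and raised the hand clear.

**What the last checks showed:**
- **Stop reached:** the turning moment held near 0.15 N m, then rose steadily from 0.22 to 0.57 N m over the last 6.5°. This happened at about the angle expected from the socket's starting position.
- **Key home:** after release, the handle's outline in the scene camera (u 206–223, v about 173–222) fits a handle height of 248 mm. A key sitting only on the screw's face would show about 6 px higher.
- **Let go:** the gripper was open at z 378 mm, with forces near 0.

**Less certain:**
- The cameras disagreed by 1–2 mm on where the socket is; the key went in without a search.
- I had used up my 12 picture views before the insertion, so the later checks are numeric only.
- I did not look again at the bolt in its V, the smaller key or the loose things. I saw no unexpected forces.

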